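Shut and latch the tool-compartment hatch of a luggage side trim

TASK

Swing the open hatch of the grey luggage trim down onto its rubber seal, press it home, and turn the black wing knob clockwise until its hidden tongue has swung behind the frame edge and drawn the hatch down flush and firm. The moulded ramp behind the edge is only plastic: press and turn with feeling, stop turning when the knob goes firm, let go, and do not disturb the tape roll, marker, tape measure and tin lying around.

Things in the scene. Friction and masses are not known exactly. Their poses are not given: they have to be found in the camera images.
- trim: Grey vinyl-covered luggage side trim lying face up on the bench, fixed: 360 (x) x 540 (y) x 65 mm high, piped rim to 68 mm. Origin: centre of its underside, on the bench; x away from the robot, y left, z up. The hatch opening spans x -70..90, y -20..180 mm; a storage recess y -240..-70.
- hatch (a joint): Opening angle of the light grey hatch (rad): 0 = flush with the trim face, bottomed on the frame edge; grows as its near edge swings up; starts 0.5..0.95. Lying unlatched on its seal it reads 0.02..0.033. Stiff hinge (0.3 N m friction): it stays where it is left.
- knob (a joint): Angle of the black wing knob in the hatch (rad), positive clockwise seen from above; starts 0..0.3, stays where it is left. At 0 wing and tongue lie along the latch edge, tongue clear. The tongue reaches under the frame edge from 0.7 on; with the hatch home it goes firm anywhere from 0.8 to 1.5. Free turning takes 0.08 N m, drawing down up to 0.25, a firm knob 0.3 N m and climbing.
- frame_edge (a point): Middle of the inner edge of the frame's near lip, top side, 8 mm below the trim face. Lip 4 mm thick. Behind (below) it, out of sight, a plastic ramp begins 33 mm right (-y) of this point and draws the tongue, and hatch, down up to 5 mm. Its height is hand-set, 2 mm either way. If the hatch is pressed down too little the tongue strikes the ramp's end.
- hatch_hinge (a point): Middle of the hatch's hinge line at its far edge, at mid-thickness, 61 mm above the bench. Hatch plate: 160 mm from hinge to latch edge, 200 mm wide, 8 mm thick, about 0.2 kg. Axes turn with the hatch: -x to the latch edge, y along the hinge, z out of its face.
- hatch_edge (a point): Middle of the hatch's latch edge (towards the robot), on its outer face; axes as hatch_hinge. A black rubber bulb seal on the frame lip below holds the unlatched hatch up to 5 mm proud here; it yields 1 mm per 2.6 N, so about 16 N down on the knob brings the hatch home.
- knob_grip (a point): Where to grip the wing: on the knob's axis, 25 mm above the hatch face, mid-width, 120 mm from the hinge and 40 mm from the latch edge. The wing is 50 mm long (this point's y), 10 mm thick (x) and rises 4 to 34 mm above the face, on a 34 mm disc 4 mm thick; a white mark on its top points with the tongue (-y). Axes turn with the knob, z out of the hatch.
- tongue_tip (a point): Top of the tip of the steel cam tongue on the knob's shaft, under the hatch: 45 mm from the knob's axis, 9 mm below the hatch's underside; 12 mm wide, 5 mm thick. Axes as knob_grip.
- marker: Black marker pen, 130 x 18 x 18 mm, lying on the trim left of the hatch; bystander. Origin: middle of its underside.
- tape_roll: Cream masking-tape roll, 104 mm across, 45 mm high, in the recess right of the hatch, its top 6 mm above the trim face; bystander. Origin: centre of its underside.
- tape_measure: Steel tape measure, 66 x 32 x 58 mm, standing on the bench left of the trim; bystander. Origin: centre of its underside.
- glue_tin: Closed tin with yellow label, 80 mm across, 100 mm high, on the bench left of the trim; bystander. Origin: centre of its underside.

How it is judged (in metres and radians):
On the way:
1. the hatch is down on its seal (latch edge within 7 mm of flush), tongue still clear of the frame edge (value of joint hatch below 0.045 rad and value of joint knob below 0.6 rad), for 0.2 s.
At the end, for the whole second after the job is handed in: The hatch is shut and at rest with its latch edge flush to 0.8 mm (joint below 0.005 rad), held there by the tongue, the knob turned past 0.75 rad (value of joint hatch below 0.005 rad and value of joint knob above 0.75 rad and velocity of joint hatch below 0.01 rad/s); the robot touches nothing.
It fails at once if the tongue is forced against the frame edge or its ramp with more than 32 N (contact force between knob_c3 and trim above 32 N).
It fails at once if the hatch is slammed or pressed onto the seal and frame with more than 60 N (contact force between hatch_c0 and trim above 60 N).
It fails at once if a bystander is moved more than 25 mm (distance of any of marker, tape_roll, tape_measure, glue_tin from where it was at the start of the episode above 0.025 m).
It also fails if it takes over 72 s, if anything falls off the work surface, if the arm or the gripper's body presses on something with over 40 N, if the wrist force passes 120 N, or if a joint passes its speed limit or range.

ROBOT

A 6-joint arm with a two-finger parallel gripper is mounted at the origin on the work surface. World frame = base frame: x ahead of the robot, y to its left, z up, the work surface at z = 0. Lengths are in m, angles in degrees, forces in N, time in s.
With the tool pointing down it reaches from about 0.25 to 0.725 m from the base axis. Payload 9.7 kg.
Tool frame: the origin (TCP) lies at the very end of the fingers, on their centre line; the grasp point (between the pads) lies grasp_offset behind it (grasp_offset is the distance from the TCP to the grasp point, in m); z points along the fingers, y is the line along which they close (so a half turn about z gives the same grasp; the last joint's range is limited). The gripper opens to 85 mm and grips with 20 to 120 N. Pads are 22 mm wide; open, the fingers measure 114 mm over their backs; the gripper's body (76 mm by 85 mm) begins 54 mm behind the grasp point. The pads swing forward as they close: fully open they stand 13 mm farther back than shut.
Start: joints at [-69.614, 4.979, 10.078, 95.1, 0, 90], TCP at [0.192, -0.516, 0.231] pointing down, gripper open.
Joint ranges: [-179.16, 179.16], [-48.56, 103.87], [-65.8, 70.77], [-126.05, 130.52], [-82.76, 87.17], [-180, 180]. Speed limits (degrees/s): [127.2, 127.2, 147.25, 180, 180, 180].

INTERFACE

Orientations are given as [roll, pitch, yaw] about the fixed x, y, z axes, in that order (R = Rz(yaw) Ry(pitch) Rx(roll)).
In Python, from workcell import get_obs, camera, calibration, job_done, recognise, cut_out, mark_of, grasp_offset gives the robot as it stands.
- The arm moves only by the tool servo_tool, never from a script. Its argument "moves" is a list of rows, each a list of 3 entries, a list of its own where there are three numbers: the turn, a rotation vector about the tool's x, y, z in degrees, then the shift along the tool's x, y, z in m, then the opening in per cent of the stroke, from 0 (shut) to 100 (fully open). In form: [[[ax, ay, az], [x, y, z], claw], ...]. A call has 1 to 12 rows; each row shifts and turns the commanded pose from where the row before left it, along the tool's axes as they then stand; what a row does not reach is not made up. A row lasts 1/10 s, in which the tool goes at most 50 mm and 8.59 degrees, less where a joint would pass 70% of its speed; a pose out of reach is approached as far as the arm can. A call is refused whole if a number of a shift passes 0.05 or a number of a turn 8.59, either way. A call with a gripper value outside its range is refused whole. The fingers move at their own pace and stop on an object; "force" is the grip in N (left out, the last holds). Time passes only in rows, so rows that do not move let the fingers close. It gives the time, the measured TCP pose, the force, the opening and the grip force at its end, in the units of the state.
- get_obs(): the state, without advancing time (a new reading comes with each control period).
- camera(name): name is "side" or "top" or "wrist"; returns (picture, depth): 480x640x3 uint8, red, green, blue; 480x640 float32, m along the optical axis (not along the pixel's ray), 0 where there is no reading.
- calibration(name): a dict with "camera_matrix" (3x3 intrinsics, pixels), "dist" ([k1, k2, p1, p2, k3] as OpenCV has them; the pictures are not rectified), "R" (3x3) and "t" (3): a world point X has camera coordinates R X + t. Camera axes: x right, y down, z forward; pixel columns grow to the right and rows downward; lengths in m; the calibration is good to about 2 mm. A picture is of the moment at which its call begins: read the wrist's pose just before it. calibration takes no time and is no camera call; for the wrist camera it gives the pose at the moment of the call.
- job_done(): hands the job in; it is judged then, once.
Trained networks look in the newest picture that a camera, given by its name, has taken for a name from the list of things; names that differ only in an ending like _2 or _b are one class to them, and where a whole thing is asked for, a point or a joint stands for the part that bears it (a point fixed in the world has none). Each returns a list of dicts, best first, with "score" (0 to 1); they miss things now and then, are a little off and sometimes report something else, mostly with a low value. They report only what shows in the picture. A call takes as long as a camera call.
- recognise(name, camera): "xyz" ([x, y, z] in m, in the coordinates of the camera as it stood for that picture, good to about 4 mm: the middle of the surface that is visible of it).
- cut_out(name, camera): "mask" (480x640 bool, what is visible of it).
- mark_of(name, camera): "xyz" ([x, y, z] in m, in the coordinates of the camera as it stood for that picture, good to about 4 mm: a listed point, or the origin of a listed thing).
The state is a dict: "time": time; "q": joint angles; "qd": joint speeds; "joint_efforts": joint torques, N m; "ee_pos": TCP position; "tcp_rot": TCP orientation; "wrist_force": force on the tool from outside, world axes, zero at the start; "torque": the same for the moment, N m; "opening": finger opening in m; "grasp_force": force on a finger pad.
Only numpy, scipy, OpenCV 4.12 (cv2) and the standard library are available. Lean on these libraries where they do the work, as an engineer would, in place of code of your own. Each camera call takes 0.05 s, during which the arm holds its last target. There are 200 camera calls.

## Working session

There is one attempt and no reset: what is moved stays moved. The work goes in short steps, Python scripts to look and compute and a tool call to move; the robot and the scene stay as the last step left them, time stands still between calls to the robot, and variables do not carry over. Pictures are saved under pics/ and viewed, at most 10 in all, crops included, and the job is handed in when it is done.

Besides the shell and the picture viewer there is one more tool, called after "Request:" as name(argument=value, ...) on one line, values as JSON. servo_tool: Moves the arm, as the interface text tells. Its arguments: {"type":"object","properties":{"moves":{"type":"array"},"force":{"type":"number"}},"required":["moves"]}

```bash
mkdir -p pics
cat > h.py <<'E'
import numpy as np, cv2
from scipy.spatial.transform import Rotation as Ro
from workcell import *
def w(c,p):
    k=calibration(c); return np.array(k["R"]).T@(np.array(p)-np.array(k["t"]))
def save(c,n):
    im,d=camera(c); cv2.imwrite(f"pics/{n}.png",im[:,:,::-1]); return im,d
E
python3 - <<'E'
from h import *
np.set_printoptions(precision=4,suppress=True)
for k,v in get_obs().items(): print(k,v)
print(grasp_offset)
save("top","top0")
for n in ["knob_grip","hatch_edge","hatch_hinge","frame_edge","trim","tongue_tip"]:
    r=mark_of(n,"top"); print(n,[(round(x["score"],2),w("top",x["xyz"])) for x in r[:2]])
save("side","side0")
for n in ["knob_grip","hatch_edge","hatch_hinge","frame_edge","trim"]:
    r=mark_of(n,"side"); print(n,[(round(x["score"],2),w("side",x["xyz"])) for x in r[:2]])
E
```

```text
time 0.0
q [-69.6136   5.0107  10.0328  95.0977   0.0001  89.9996]
qd [-0.0086  0.0776  0.051   0.0205  0.0449 -0.0494]
joint_efforts [  0.0015 -52.0382  46.4816   0.016    0.0001   0.    ]
ee_pos [ 0.1915 -0.5153  0.2306]
tcp_rot [-179.9244   -0.0001   20.3868]
wrist_force [-0.0439  0.296  -0.3843]
torque [-0.0122  0.0055  0.0002]
grasp_force 0.0
opening 0.08544346052356157
0.0187
knob_grip [(0.56, array([0.6269, 0.0787, 0.1652]))]
hatch_edge [(0.74, array([0.5837, 0.0802, 0.1716]))]
hatch_hinge [(0.63, array([0.5835, 0.0805, 0.1697])), (0.55, array([0.6952, 0.0796, 0.0587]))]
frame_edge [(0.75, array([0.5958, 0.2286, 0.0664])), (0.64, array([0.5523, 0.077 , 0.0563]))]
trim [(0.77, array([ 0.608 , -0.0004, -0.0021]))]
tongue_tip [(0.77, array([0.601 , 0.0357, 0.133 ]))]
knob_grip [(0.73, array([0.6339, 0.08  , 0.1619])), (0.15, array([ 0.43  ,  0.4833, -0.0036]))]
hatch_edge [(0.82, array([0.5849, 0.0722, 0.1768]))]
hatch_hinge [(0.96, array([0.7052, 0.0777, 0.0634])), (0.51, array([0.5866, 0.0779, 0.1754]))]
frame_edge [(0.7, array([0.4299, 0.4836, 0.0011])), (0.69, array([0.5551, 0.0774, 0.0588]))]
trim [(0.7, array([ 0.6128, -0.0008, -0.0027]))]
```

View pictures.

View pics/top0.png

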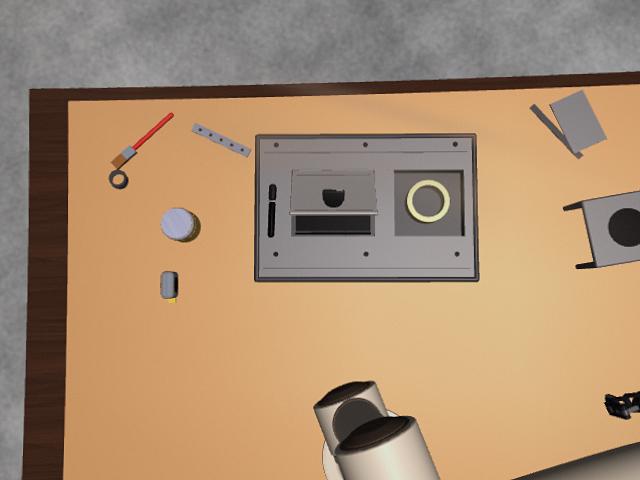

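View pics/side0.png

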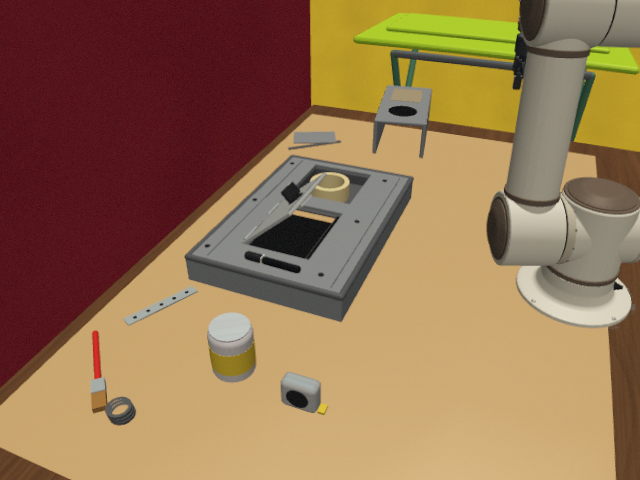

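Request:
servo_tool(moves=[[[0,0,0],[0.04,-0.026,0],0],[[0,0,0],[0.04,-0.026,0],0],[[0,0,0],[0.04,-0.026,0],0],[[0,0,0],[0.04,-0.026,0],0],[[0,0,0],[0.04,-0.026,0],0],[[0,0,0],[0.04,-0.026,0],0],[[0,0,0],[0.04,-0.026,0],0],[[0,0,0],[0.04,-0.026,0],0],[[0,0,0],[0.04,-0.026,0],0],[[0,0,0],[0.04,-0.026,0],0],[[0,0,0],[0.04,-0.026,0],0],[[0,0,0],[0.04,-0.026,0],0]])

```text
time: 1.85
ee_pos: [0.5337, -0.054, 0.2315]
tcp_rot: [180.0, -0.0, 20.4]
wrist_force: [0.8, -0.1, 1.0]
opening: -0.0
grasp_force: 0.0
```

Run:
```python
from h import *
o=get_obs(); print(o["q"],o["ee_pos"],o["tcp_rot"])
```

```text
[-5.77022333e+00  3.07498743e+00  8.08591652e+00  9.49780062e+01
 -6.09857850e-03  1.53832381e+02] [ 0.53372488 -0.05396406  0.23147222] [ 1.79980008e+02 -2.68591008e-02  2.03973983e+01]
```

Request:
servo_tool(moves=[[[0,0,-8.5],[0,0,0],0],[[0,0,-8.5],[0,0,0],0],[[0,0,-8.5],[0,0,0],0],[[0,0,-8.5],[0,0,0],0],[[0,0,-8.5],[0,0,0],0],[[0,0,-8.5],[0,0,0],0],[[0,0,-8.5],[0,0,0],0],[[0,0,-8.5],[0,0,0],0],[[0,0,-8.5],[0,0,0],0],[[0,0,-8.5],[0,0,0],0],[[0,0,-8.5],[0,0,0],0],[[0,0,-8.5],[0,0,0],0]])

```text
time: 3.05
ee_pos: [0.5328, -0.0559, 0.2313]
tcp_rot: [180.0, 0.0, 122.7]
wrist_force: [-0.6, 1.1, -0.2]
opening: 0.0001
grasp_force: 0.0
```

Request:
servo_tool(moves=[[[0,0,-8.5],[0,0,0],0],[[0,0,-8.5],[0,0,0],0],[[0,0,-8.5],[0,0,0],0],[[0,0,-8.5],[0,0,0],0],[[0,0,-8.5],[0,0,0],0],[[0,0,-8.5],[0,0,0],0],[[0,0,-8.5],[0,0,0],0],[[0,0,-8.5],[0,0,0],0],[[0,0,-8.5],[0,0,0],0],[[0,0,-8.5],[0,0,0],0],[[0,0,-8.5],[0,0,0],0],[[0,0,-4.4],[0,0,0],0]])

```text
time: 4.25
ee_pos: [0.5328, -0.0559, 0.2313]
tcp_rot: [-180.0, 0.0, -139.4]
wrist_force: [-0.2, -0.2, 0.4]
opening: 0.0
grasp_force: 0.0
```

Request:
servo_tool(moves=[[[0,0,-8.5],[0,0,0],0],[[0,0,-8.5],[0,0,0],0],[[0,0,-8.5],[0,0,0],0]])

```text
time: 4.55
ee_pos: [0.5329, -0.0559, 0.2313]
tcp_rot: [-180.0, 0.0, -113.9]
wrist_force: [0.2, 1.0, 0.5]
opening: 0.0003
grasp_force: 0.0
```

Run:
```python
from h import *
np.set_printoptions(precision=4,suppress=True)
o=get_obs(); print(o["time"],o["q"],o["ee_pos"],o["tcp_rot"])
save("wrist","w0")
for n in ["knob_grip","hatch_edge","hatch_hinge","frame_edge"]:
    r=mark_of(n,"wrist"); print(n,[(round(x["score"],2),w("wrist",x["xyz"])) for x in r[:2]])
```

```text
4.55 [ -5.9869   3.0076   7.9999  94.9867   0.0015 -72.1235] [ 0.5329 -0.0559  0.2313] [-179.9952    0.0031 -113.8634]
knob_grip []
hatch_edge []
hatch_hinge []
frame_edge []
```

View pics/w0.png

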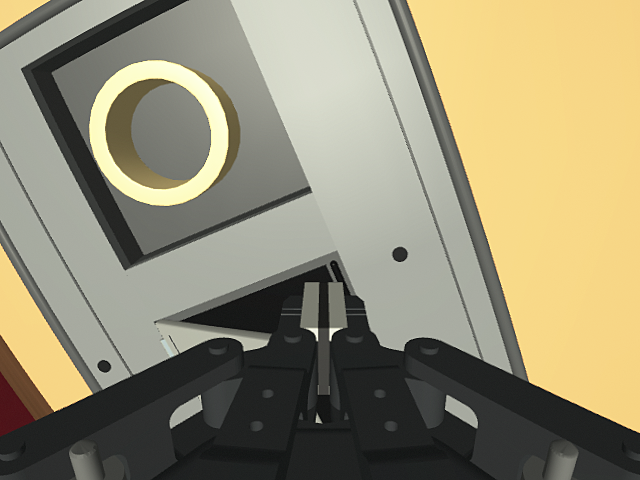

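Request:
servo_tool(moves=[[[0,0,-8],[0,0,0],0],[[0,0,-8],[0,0,0],0],[[0,0,-7.9],[0,0,0],0],[[0,0,0],[-0.038,-0.03,0],0],[[0,0,0],[-0.038,-0.029,0],0],[[0,0,0],[0,0,0.03],0],[[0,0,0],[0,0,0.02],0],[[0,0,0],[0,0,0.01],0],[[0,0,0],[0,0,0.01],0],[[0,0,0],[0,0,0.01],0]])

```text
time: 5.8
ee_pos: [0.5926, 0.0196, 0.1518]
tcp_rot: [-179.9, 0.0, -90.4]
wrist_force: [-0.0, 0.0, 1.9]
opening: -0.0
grasp_force: 0.6
```

Request:
servo_tool(moves=[[[0,0,0],[0,0,0.007],0],[[0,0,0],[0,0,0.007],0],[[0,0,0],[0,0,0.007],0],[[0,0,0],[0,0,0.007],0],[[0,0,0],[0,0,0.007],0],[[0,0,0],[0,0,0.007],0],[[0,0,0],[0,0,0.007],0],[[0,0,0],[0,0,0.007],0],[[0,0,0],[0,0,0.005],0],[[0,0,0],[0,0,0.005],0]])

```text
time: 6.8
ee_pos: [0.5922, 0.0198, 0.0848]
tcp_rot: [180.0, 0.0, -90.3]
wrist_force: [-1.1, 0.5, 1.8]
opening: -0.0001
grasp_force: 0.5
```

Request:
servo_tool(moves=[[[0,0,0],[0,0,0.004],0],[[0,0,0],[0,0,0.004],0],[[0,0,0],[0,0,0.004],0],[[0,0,0],[0,0,0.001],0],[[0,0,0],[0,0,0.001],0]])

```text
time: 7.3
ee_pos: [0.5923, 0.0198, 0.0712]
tcp_rot: [180.0, -0.0, -90.3]
wrist_force: [-0.7, -0.4, 1.1]
opening: 0.0
grasp_force: 0.4
```

Request:
servo_tool(moves=[[[0,0,0],[0,0,0.001],0],[[0,0,0],[0,0,0.001],0],[[0,0,0],[0,0,0.001],0],[[0,0,0],[0,0,0],0]])

```text
time: 7.7
ee_pos: [0.5923, 0.0198, 0.0683]
tcp_rot: [-180.0, 0.0, -90.3]
wrist_force: [0.6, -0.8, 0.1]
opening: 0.0002
grasp_force: 0.1
```

Request:
servo_tool(moves=[[[0,0,0],[0,0,-0.04],0],[[0,0,0],[0,0,-0.045],0],[[0,0,0],[-0.03,0,-0.035],60],[[0,0,0],[-0.045,0,0],60],[[0,0,0],[-0.045,0,0],60],[[0,0,0],[-0.03,0,0],60],[[0,0,0],[0,0,0],60]])

```text
time: 8.4
ee_pos: [0.5929, 0.1733, 0.1879]
tcp_rot: [180.0, 0.0, -90.1]
wrist_force: [-0.4, -0.1, 0.2]
opening: 0.0512
grasp_force: 0.0
```

Run:
```python
from h import *
np.set_printoptions(precision=4,suppress=True)
o=get_obs(); print(o["time"],o["q"],o["ee_pos"],o["tcp_rot"])
im,d=save("wrist","w1")
k=calibration("wrist")
for n in ["knob_grip","hatch_edge","hatch_hinge","frame_edge","tongue_tip"]:
    r=mark_of(n,"wrist"); print(n,[(round(x["score"],2),w("wrist",x["xyz"])) for x in r[:2]])
r=cut_out("knob_grip","wrist")
K=np.array(k["camera_matrix"])
def world(m):
    v,u=np.nonzero(m&(d>0)); 
    n=cv2.undistortPoints(np.c_[u,v].astype(np.float32)[:,None],K,np.array(k["dist"]))[:,0]
    z=d[v,u]; return (np.c_[n*z[:,None],z]-np.array(k["t"]))@np.array(k["R"])
P=world(r[0]["mask"]); print(r[0]["score"],len(P),P[:,2].max())
T=P[P[:,2]>np.percentile(P[:,2],98)-0.004]
rc=cv2.minAreaRect((T[:,:2]*1000).astype(np.float32)); print("wing top z",np.median(T[:,2]),"rect mm",rc,len(T))
e=np.linalg.eigh(np.cov(T[:,:2].T)); a=e[1][:,1]; print("axis deg from y, cw+", np.degrees(np.arctan2(a[0],a[1])), T.mean(0))
r=cut_out("hatch","wrist")
if r:
    Q=world(r[0]["mask"]); Q=Q[(Q[:,2]<.09)]
    for x in np.arange(.53,.72,.01):
        s=Q[abs(Q[:,0]-x)<.004]
        if len(s)>20: print(round(x,2),np.median(s[:,2]),len(s))
```

```text
8.4 [ 16.2818  13.7587  15.2016  91.4383   0.0368 -73.6231] [0.5929 0.1733 0.1879] [179.994    0.0366 -90.0951]
knob_grip [(0.92, array([0.5826, 0.0719, 0.0934]))]
hatch_edge [(0.95, array([0.5426, 0.075 , 0.0686])), (0.52, array([0.5821, 0.0712, 0.0949]))]
hatch_hinge [(0.87, array([0.7021, 0.073 , 0.0607]))]
frame_edge [(0.68, array([0.5528, 0.0761, 0.0586]))]
tongue_tip []
0.96 3392 0.10469098961328487
wing top z 0.10184447522521284 rect mm ((581.6937866210938, 78.1312255859375), (48.90133285522461, 10.144126892089844), 85.8380126953125) 1788
axis deg from y, cw+ 3.781774272105846 [0.5815 0.0774 0.1018]
0.54 0.06896533133068677 875
0.55 0.06914889897486189 3067
0.56 0.06883903727536382 3051
0.57 0.06880564881051587 3002
0.58 0.06822475992190874 1688
0.59 0.06824713886860116 3035
0.6 0.06770275046369073 3042
0.61 0.06735797694295914 3018
0.62 0.0670768023041215 2988
0.63 0.0667900031774902 2952
0.64 0.06653567456486771 2953
0.65 0.06623863793584538 2941
0.66 0.0659466458316116 2891
0.67 0.06567387047279152 2882
0.68 0.0654565521142794 2824
0.69 0.06511406630227339 2808
0.7 0.06481188660998458 1243
```

View pics/w1.png

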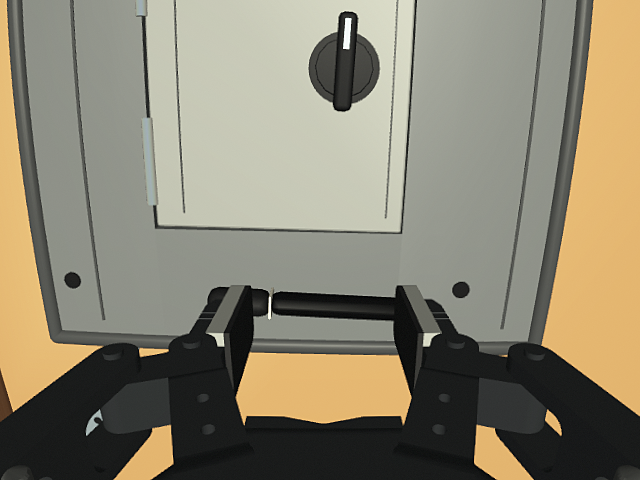

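Request:
servo_tool(moves=[[[0,0,3.7],[0,0,0],60],[[0,0,0],[0.045,0.01,0],60],[[0,0,0],[0.045,0,0],60],[[0,0,0],[0,0,0.03],60],[[0,0,0],[0,0,0.03],60],[[0,0,0],[0,0,0],60],[[0,0,0],[0,0,0],60]])

```text
time: 9.5
ee_pos: [0.5766, 0.0804, 0.1288]
tcp_rot: [180.0, -0.0, -94.0]
wrist_force: [-0.0, -0.2, 1.4]
opening: 0.0513
grasp_force: 0.0
```

Request:
servo_tool(moves=[[[0,0,0],[0.0022,-0.0052,0.01],60],[[0,0,0],[0,0,0.015],60],[[0,0,0],[0,0,0.015],60],[[0,0,0],[0,0,0.012],60],[[0,0,0],[0,0,0],60]])

```text
time: 10.0
ee_pos: [0.5805, 0.0781, 0.0736]
tcp_rot: [179.8, -0.0, -94.0]
wrist_force: [0.5, 0.9, 0.4]
opening: 0.0513
grasp_force: 0.0
```

Request:
servo_tool(moves=[[[0,0,0],[0,0,0],60],[[0,0,0],[0,0,0],40],[[0,0,0],[0,0,0],25]], force=50)

```text
time: 10.3
ee_pos: [0.5822, 0.0782, 0.0771]
tcp_rot: [-179.9, 0.0, -94.0]
wrist_force: [0.4, 0.0, -0.6]
opening: 0.0228
grasp_force: 0.0
```

Request:
servo_tool(moves=[[[0,0,0],[0,0,0],10],[[0,0,0],[0,0,0],0],[[0,0,0],[0,0,0],0],[[0,0,0],[0,0,0],0],[[0,0,0],[0,0,0],0]])

```text
time: 10.8
ee_pos: [0.5811, 0.0783, 0.0765]
tcp_rot: [179.9, 0.0, -94.0]
wrist_force: [-5.6, 0.4, 3.6]
opening: 0.0086
grasp_force: 50.6
```

Run:
```python
from h import *
o=get_obs(); print(o["wrist_force"],o["torque"],o["ee_pos"],o["grasp_force"])
```

```text
[-5.57874869  0.37394739  3.57342802] [0.16557617 1.40624904 0.060473  ] [0.58114179 0.07826554 0.07645532] 50.563427209854126
```

Request:
servo_tool(moves=[[[0,0,0],[0,0.0004,0.001],0],[[0,0,0],[0,0,0.001],0],[[0,0,0],[0,0,0],0],[[0,0,0],[0,0,0],0]])

```text
time: 11.2
ee_pos: [0.581, 0.0783, 0.0751]
tcp_rot: [180.0, 0.0, -94.0]
wrist_force: [-6.7, -0.4, 8.4]
opening: 0.0092
grasp_force: 50.9
```

Request:
servo_tool(moves=[[[0,0,0],[0,0.0004,0.001],0],[[0,0,0],[0,0.0004,0.001],0],[[0,0,0],[0,0,0.001],0],[[0,0,0],[0,0,0],0],[[0,0,0],[0,0,0],0]])

```text
time: 11.7
ee_pos: [0.5808, 0.0783, 0.0737]
tcp_rot: [-179.9, 0.0, -94.0]
wrist_force: [-8.7, 0.2, 15.6]
opening: 0.0093
grasp_force: 52.0
```

Run:
```python
from h import *
o=get_obs(); print(o["wrist_force"],o["torque"],o["ee_pos"],o["grasp_force"])
```

```text
[-8.67455601  0.17093927 15.64021408] [-0.10790912  1.62829927  0.12172578] [0.58082516 0.07828775 0.07365206] 52.04162657260895
```

Request:
servo_tool(moves=[[[0,0,0],[0,0.0005,0.001],0],[[0,0,0],[0,0.0005,0.0005],0],[[0,0,0],[0,0,0],0],[[0,0,0],[0,0,0],0]])

```text
time: 12.1
ee_pos: [0.5808, 0.0783, 0.0735]
tcp_rot: [-179.7, 0.0, -94.0]
wrist_force: [-7.6, -2.3, 22.3]
opening: 0.0089
grasp_force: 52.9
```

Request:
servo_tool(moves=[[[0,0,3],[0,0,0],0],[[0,0,3],[0,0,0],0],[[0,0,3],[0,0,0],0],[[0,0,3],[0,0,0],0],[[0,0,3],[0,0,0],0],[[0,0,3],[0,0,0],0],[[0,0,3],[0,0,0],0],[[0,0,3],[0,0,0],0],[[0,0,3],[0,0,0],0],[[0,0,3],[0,0,0],0]])

```text
time: 13.1
ee_pos: [0.5807, 0.0782, 0.0735]
tcp_rot: [-179.8, 0.1, -124.1]
wrist_force: [-8.0, -1.2, 23.2]
opening: 0.0086
grasp_force: 53.1
```

```bash
cat > s.py <<'E'
from h import *
np.set_printoptions(precision=3,suppress=True)
o=get_obs(); print(o["time"],np.array(o["wrist_force"]),np.array(o["torque"]),np.array(o["ee_pos"]),o["tcp_rot"][2],o["grasp_force"],o["joint_efforts"][5])
E
python3 s.py
```

```text
13.1 [-8.018 -1.226 23.165] [-0.447  1.715  0.113] [0.581 0.078 0.074] -124.1408942572369 53.06900918483734 -0.7773889973759651
```

Request:
servo_tool(moves=[[[0,0,2],[0,0,0],0],[[0,0,2],[0,0,0],0],[[0,0,2],[0,0,0],0],[[0,0,2],[0,0,0],0],[[0,0,2],[0,0,0],0]])

```text
time: 13.6
ee_pos: [0.5807, 0.0782, 0.0735]
tcp_rot: [-179.8, 0.2, -134.1]
wrist_force: [-8.7, -1.5, 22.6]
opening: 0.0092
grasp_force: 53.1
```

```bash
python3 s.py
```

```text
13.6 [-8.663 -1.513 22.604] [-0.471  1.796  0.051] [0.581 0.078 0.074] -134.09789210153778 53.09092998504639 -0.4900790937244892
```

Knob at about 0.77 rad, still free. Continue in small steps.

Request:
servo_tool(moves=[[[0,0,2],[0,0,0],0],[[0,0,2],[0,0,0],0],[[0,0,2],[0,0,0],0]])

```text
time: 13.9
ee_pos: [0.5806, 0.0782, 0.0735]
tcp_rot: [-179.8, 0.2, -140.1]
wrist_force: [-8.8, -1.8, 23.2]
opening: 0.0089
grasp_force: 53.1
```

```bash
python3 s.py
```

```text
13.9 [-8.819 -1.829 23.242] [-0.535  1.809  0.032] [0.581 0.078 0.074] -140.09823316029394 53.101394176483154 -0.48999980092048645
```

Request:
servo_tool(moves=[[[0,0,2],[0,0,0],0],[[0,0,2],[0,0,0],0]])

```text
time: 14.1
ee_pos: [0.5806, 0.0782, 0.0735]
tcp_rot: [-179.9, 0.2, -144.1]
wrist_force: [-8.8, -1.6, 23.6]
opening: 0.009
grasp_force: 53.1
```

```bash
python3 s.py
```

```text
14.1 [-8.782 -1.555 23.57 ] [-0.452  1.847  0.042] [0.581 0.078 0.074] -144.10088498249968 53.10995399951935 -0.48980221152305603
```

Request:
servo_tool(moves=[[[0,0,2],[0,0,0],0],[[0,0,2],[0,0,0],0]])

```text
time: 14.3
ee_pos: [0.5806, 0.0782, 0.0735]
tcp_rot: [-179.9, 0.2, -148.1]
wrist_force: [-9.3, -1.6, 23.3]
opening: 0.009
grasp_force: 53.1
```

```bash
python3 s.py
```

```text
14.3 [-9.304 -1.609 23.259] [-0.564  1.859  0.066] [0.581 0.078 0.074] -148.09691708314304 53.11709403991699 -0.4898549057543278
```

Request:
servo_tool(moves=[[[0,0,2],[0,0,0],0],[[0,0,2],[0,0,0],0]])

```text
time: 14.5
ee_pos: [0.5806, 0.0782, 0.0735]
tcp_rot: [-179.9, 0.2, -152.1]
wrist_force: [-9.3, -1.8, 23.4]
opening: 0.0092
grasp_force: 53.1
```

```bash
python3 s.py
```

```text
14.5 [-9.314 -1.804 23.37 ] [-0.627  1.868  0.122] [0.581 0.078 0.074] -152.09649707312886 53.10900628566742 -0.4152082186192274
```

Request:
servo_tool(moves=[[[0,0,1.5],[0,0,0],0]])

```text
time: 14.6
ee_pos: [0.5805, 0.0782, 0.0735]
tcp_rot: [-179.9, 0.2, -153.6]
wrist_force: [-10.2, -1.2, 23.8]
opening: 0.0088
grasp_force: 53.1
```

```bash
python3 s.py
```

```text
14.6 [-10.183  -1.174  23.784] [-0.561  1.873  0.231] [0.581 0.078 0.074] -153.58706756470792 53.116185665130615 -0.12294793501496315
```

Request:
servo_tool(moves=[[[0,0,1.5],[0,0,0],0]])

```text
time: 14.7
ee_pos: [0.5805, 0.0782, 0.0735]
tcp_rot: [-179.9, 0.2, -155.1]
wrist_force: [-9.2, -2.4, 24.0]
opening: 0.0091
grasp_force: 53.2
```

```bash
python3 s.py
```

```text
14.7 [-9.173 -2.373 23.976] [-0.581  1.86   0.234] [0.581 0.078 0.074] -155.06607520364432 53.15126717090607 -0.1816314971074462
```

Request:
servo_tool(moves=[[[0,0,1],[0,0,0],0]])

```text
time: 14.8
ee_pos: [0.5805, 0.0782, 0.0735]
tcp_rot: [-179.9, 0.2, -156.1]
wrist_force: [-10.3, -1.5, 23.2]
opening: 0.0091
grasp_force: 53.1
```

```bash
python3 s.py
```

```text
14.8 [-10.284  -1.543  23.198] [-0.572  1.864  0.24 ] [0.581 0.078 0.073] -156.06146532903585 53.10956060886383 0.09646173566579819
```

Request:
servo_tool(moves=[[[0,0,1],[0,0,0],0]])

```text
time: 14.9
ee_pos: [0.5805, 0.0782, 0.0735]
tcp_rot: [-179.9, 0.2, -157.0]
wrist_force: [-9.6, -2.6, 21.8]
opening: 0.0092
grasp_force: 53.1
```

```bash
python3 s.py
```

```text
14.9 [-9.594 -2.632 21.823] [-0.513  1.848  0.19 ] [0.58  0.078 0.073] -157.04433796772352 53.05897772312164 -0.008213598048314452
```

Request:
servo_tool(moves=[[[0,0,1],[0,0,0],0],[[0,0,0],[0,0,0],0]])

```text
time: 15.1
ee_pos: [0.5804, 0.0782, 0.0734]
tcp_rot: [-179.9, 0.2, -158.0]
wrist_force: [-10.1, -1.1, 23.9]
opening: 0.0096
grasp_force: 53.0
```

```bash
python3 s.py
```

```text
15.1 [-10.082  -1.091  23.898] [-0.505  1.823 -0.002] [0.58  0.078 0.073] -158.0465349288621 53.04602265357971 0.2631919551640749
```

Request:
servo_tool(moves=[[[0,0,1],[0,0,0],0],[[0,0,0],[0,0,0],0]])

```text
time: 15.3
ee_pos: [0.5804, 0.0783, 0.0733]
tcp_rot: [-179.9, 0.2, -159.0]
wrist_force: [-10.0, -2.4, 22.1]
opening: 0.0094
grasp_force: 53.2
```

```bash
python3 s.py
```

```text
15.3 [-10.047  -2.407  22.129] [-0.312  1.819  0.122] [0.58  0.078 0.073] -159.039850479952 53.18505942821503 0.29617792926728725
```

Request:
servo_tool(moves=[[[0,0,1.5],[0,0,0],0]])

```text
time: 15.4
ee_pos: [0.5804, 0.0783, 0.0733]
tcp_rot: [-179.9, 0.2, -160.5]
wrist_force: [-10.0, -2.4, 21.8]
opening: 0.0089
grasp_force: 53.2
```

```bash
python3 s.py
```

```text
15.4 [-10.035  -2.441  21.779] [-0.349  1.83   0.368] [0.58  0.078 0.073] -160.50620037417096 53.17118704319 -0.35235204733908176
```

Request:
servo_tool(moves=[[[0,0,1.5],[0,0,0],0]])

```text
time: 15.5
ee_pos: [0.5803, 0.0783, 0.0733]
tcp_rot: [-179.9, 0.2, -162.0]
wrist_force: [-9.9, -2.4, 22.1]
opening: 0.0088
grasp_force: 53.2
```

```bash
python3 s.py
```

```text
15.5 [-9.896 -2.417 22.107] [-0.342  1.814  0.348] [0.58  0.078 0.073] -162.04900306511246 53.24635326862335 -0.08691861759871244
```

Request:
servo_tool(moves=[[[0,0,0],[0,0,-0.001],0],[[0,0,0],[0,0,-0.001],0],[[0,0,0],[0,0,-0.001],0],[[0,0,0],[0,0,-0.001],0],[[0,0,0],[0,0,0],0]])

```text
time: 16.0
ee_pos: [0.5801, 0.0783, 0.0735]
tcp_rot: [-180.0, 0.0, -162.0]
wrist_force: [2.5, -0.4, -2.4]
opening: 0.0094
grasp_force: 49.5
```

```bash
python3 s.py
```

```text
16.0 [ 2.451 -0.424 -2.382] [ 0.093 -1.031  0.022] [0.58  0.078 0.074] -162.0178337857581 49.47068989276886 0.06120792590081692
```

Request:
servo_tool(moves=[[[0,0,1],[0,0,0],0]])

```text
time: 16.1
ee_pos: [0.58, 0.0783, 0.0735]
tcp_rot: [-180.0, 0.0, -163.0]
wrist_force: [4.0, -0.0, -3.0]
opening: 0.0091
grasp_force: 49.6
```

```bash
python3 s.py
```

```text
16.1 [ 4.01  -0.026 -3.047] [-0.041 -1.022  0.415] [0.58  0.078 0.074] -163.0366027968551 49.57074522972107 -0.13245734386146069
```

Firm (0.41 N m for 1°). Release, back off and look.

Request:
servo_tool(moves=[[[0,0,0],[0,0,0],15],[[0,0,0],[0,0,0],40],[[0,0,0],[0,0,0],60],[[0,0,0],[0,0,0],60],[[0,0,0],[0,0,-0.02],60],[[0,0,0],[0,0,-0.04],60],[[0,0,0],[0,0,-0.05],60],[[0,0,0],[-0.04,0,0],60],[[0,0,0],[-0.04,0,0],60],[[0,0,0],[-0.02,0,0],60],[[0,0,0],[0,0,0],60]])

```text
time: 17.2
ee_pos: [0.6768, 0.1082, 0.182]
tcp_rot: [180.0, -0.1, -163.0]
wrist_force: [-0.5, 0.2, -0.3]
opening: 0.0513
grasp_force: 0.0
```

Run:
```python
from h import *
np.set_printoptions(precision=4,suppress=True)
im,d=save("wrist","w2"); k=calibration("wrist"); K=np.array(k["camera_matrix"])
def world(m):
    v,u=np.nonzero(m&(d>0)); n=cv2.undistortPoints(np.c_[u,v].astype(np.float32)[:,None],K,np.array(k["dist"]))[:,0]
    z=d[v,u]; return (np.c_[n*z[:,None],z]-np.array(k["t"]))@np.array(k["R"])
r=cut_out("knob_grip","wrist"); P=world(r[0]["mask"]); T=P[P[:,2]>np.percentile(P[:,2],98)-0.004]
print(np.median(T[:,2]),cv2.minAreaRect((T[:,:2]*1000).astype(np.float32)))
Q=world(cut_out("hatch","wrist")[0]["mask"]); Q=Q[Q[:,2]<.075]
A=np.c_[Q[:,:2],np.ones(len(Q))]; c=np.linalg.lstsq(A,Q[:,2],rcond=None)[0]; print("slope",c)
A=world(np.ones(d.shape,bool)); 
for n,x in(("hatch",.55),("trim",.52)):
    s=A[(abs(A[:,0]-x)<.005)&(abs(A[:,1]-.08)<.06)]; print(n,np.median(s[:,2]),len(s))
```

```text
0.09892881633702436 ((579.7767333984375, 79.552978515625), (49.34638214111328, 10.123327255249023), 18.177597045898438)
slope [-0.0028  0.0002  0.067 ]
hatch 0.06534566115206854 2119
trim nan 0
  return _methods._mean(a, axis=axis, dtype=dtype,
  ret = ret.dtype.type(ret / rcount)
```

View pics/w2.png

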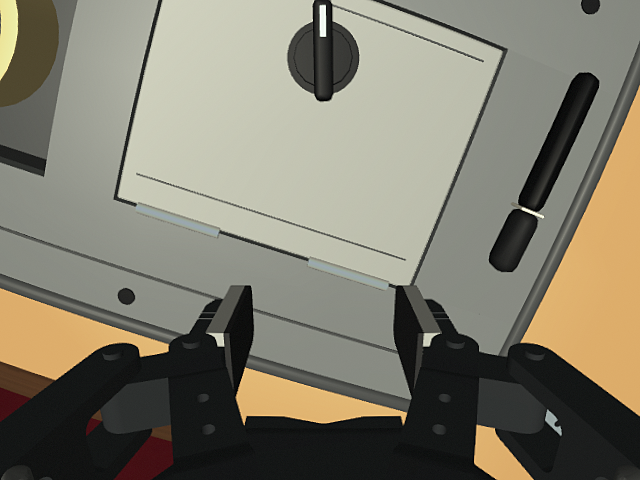

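Run:
```python
from h import *
np.set_printoptions(precision=4,suppress=True)
im,d=camera("wrist"); k=calibration("wrist"); K=np.array(k["camera_matrix"])
v,u=np.nonzero(d>0); n=cv2.undistortPoints(np.c_[u,v].astype(np.float32)[:,None],K,np.array(k["dist"]))[:,0]
z=d[v,u]; A=(np.c_[n*z[:,None],z]-np.array(k["t"]))@np.array(k["R"])
A=A[abs(A[:,2]-.0655)<.003]
for nm,y0,y1 in(("hatch",.12,.17),("hatch2",-.01,.04),("trim L",.184,.197),("trim R",-.06,-.03)):
    s=A[(A[:,1]>y0)&(A[:,1]<y1)&(A[:,0]>.55)&(A[:,0]<.69)]
    if len(s)>50: c=np.polyfit(s[:,0],s[:,2],1); print(nm,c[0],np.polyval(c,.55),np.polyval(c,.69),len(s))
```

```text
hatch 8.123076248633517e-05 0.06513795539278656 0.06514932769953466 18146
hatch2 0.0007502929416116575 0.06498426769948161 0.06508930871130723 17372
trim L 0.0011116205808199746 0.06509103878335415 0.06524666566466895 4390
trim R 0.0007207161995130968 0.06493742211950342 0.06503832238743525 8526
```

The hatch is flush with the trim: its slope is within 1 mrad and its height within 0.1 mm. The knob stands at about 1.27 rad and the robot is clear, so I'm handing in.

```bash
python3 -c "
from workcell import *
print(job_done())"
```

```text
the job is handed in; nothing more can be done
None
```

The hatch is shut flush (within about 0.1 mm of the trim face), latched with the knob firm at about 1.27 rad, the gripper is clear of everything, and the job was handed in after about 17 s; the hand-in returned no verdict.

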